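# Turn the closed casting moulds over and stack them on the steel plate

### The arm

A 6-joint arm with a two-finger parallel gripper is mounted at the origin on the work surface. World frame = base frame: x ahead of the robot, y to its left, z up, the work surface at z = 0. Lengths are in m, angles in rad, forces in N, time in s.
With the tool pointing down it reaches from about 0.25 to 0.775 m from the base axis. Payload 4 kg.
Tool frame: the origin (TCP) lies on the centre line of the jaws, within the pads' length; the fingertips stand 17 mm ahead of it and the grasp point (between the pads) lies 2 mm behind it; z points along the fingers, y is the line along which they close (so a half turn about z gives the same grasp; the last joint's range is limited). The gripper opens to 94 mm and grips with 3 to 60 N. Pads are 16 mm wide; open, the fingers measure 119 mm over their backs; the gripper's body (75 mm by 177 mm) begins 78 mm behind the grasp point.
Start: joints at [-1.402, 0.087, 1.371, -0, 1.684, -0.103], TCP at [0.148, -0.53, 0.223] pointing down, gripper open.
Joint ranges: [-3.1, 3.1], [-0.76, 2.03], [0.27, 2.55], [-1.08, 4.22], [0.17, 2.65], [-2.57, 2.57]. Speed limits (rad/s): [2.79, 2.79, 3.14, 3.14, 3.14, 3.14].

### API

Orientations are given as [roll, pitch, yaw] about the fixed x, y, z axes, in that order (R = Rz(yaw) Ry(pitch) Rx(roll)).
In Python, from bench import robot gives the robot as it stands.
- The arm moves only by the tool servo_tool, never from a script. Its argument "plan" is a list of rows, each a list of 7 numbers: the shift along the tool's x, y, z normalised to -1 to 1, where 1 is 0.1 m, then the turn, a rotation vector about the tool's x, y, z normalised to -1 to 1, where 1 is pi/2 rad, then the finger opening in mm, from 0 to 94. In form: [[x, y, z, ax, ay, az, gripper], ...]. A call has 1 to 12 rows; each row is the pose to reach, as a shift and turn from the pose commanded when the call began, along the tool's axes at that moment; what a row does not reach only later rows make up. A row lasts 1/12 s, in which the tool goes at most 41.7 mm and 7.16 degrees, less where a joint would pass 70% of its speed; a pose out of reach is approached as far as the arm can. A call with a number of a shift or a turn outside -1 to 1 is refused whole. A call with a gripper value outside its range is refused whole. The fingers move at their own pace and stop on an object; the grip force is fixed at half the most. Time passes only in rows, so rows that repeat a pose let the fingers close. It gives the time, the measured TCP pose, the force, the opening and the grip force at its end, in the units of the state.
- robot.get_obs(): the state, without advancing time (a new reading comes with each control period).
- robot.snapshot(name): name is "scene" or "side" or "wrist"; returns the picture (400x640x3 uint8, red, green, blue); there is no depth.
- robot.camera_params(name): a dict with "camera_matrix" (3x3 intrinsics, pixels), "rvec" (rotation vector, rad) and "tvec" (3), from world to camera coordinates, as OpenCV has them; the wrist camera has in their place "tool_from_camera" (4x4, takes a point from camera to tool coordinates, whose origin is the TCP and whose axes are the flange's). Camera axes: x right, y down, z forward; pixel columns grow to the right and rows downward; lengths in m; the calibration is good to about 2 mm. A picture is of the moment at which its call begins: read the wrist's pose just before it. camera_params takes no time and is no camera call.
- robot.close_job(): hands the job in; it is judged then, once.
Trained networks look in the newest picture that a camera, given by its name, has taken for a name from the list of things; names that differ only in an ending like _2 or _b are one class to them, and where a whole thing is asked for, a point or a joint stands for the part that bears it (a point fixed in the world has none). Each returns a list of dicts, best first, with "conf" (0 to 1); they miss things now and then, are a little off and sometimes report something else, mostly with a low value. They report only what shows in the picture. A call takes as long as a camera call. They do not tell look-alikes from the thing itself.
- robot.find_in(thing, camera): "extent" ([centre column, centre row, width, height] in pixels, round what is visible of it).
The state is a dict: "time": time; "joint_positions": joint angles; "qvel": joint speeds; "joint_torque": joint torques, N m; "tool_pos": TCP position; "ee_rot": TCP orientation; "wrist_force": force on the tool from outside, world axes, zero at the start; "wrist_torque": the same for the moment, N m; "width": finger opening in m; "finger_force": force on a finger pad.
Only numpy, scipy, OpenCV 4.12 (cv2) and the standard library are available. Lean on these libraries where they do the work, as an engineer would, in place of code of your own. Each camera call takes 0.05 s, during which the arm holds its last target. There are 200 camera calls.

### The job

Turn both closed moulds upside down, lid underneath, and stack them on the steel plate for demoulding: the large mould in the middle of the plate, then the small one on top of it, centred and with their long sides in line. Hold base and lid together whenever a mould is being turned, so that they never come apart, and do not drop or topple a mould or shift the other things on the bench; a mould may be stood on its end face for a fresh grip.

Things in the scene. Friction and masses are not known exactly. Their poses are not given: they have to be found in the camera images.
- large_mid (a point): the large mould, a closed box 52 mm wide (its x) by 60 mm long (y) by 46 mm high (z): aluminium base, grey plastic lid of the same outline, 23 mm each, walls 5 mm. On each long side base and lid carry a grip rib, 2 mm proud (in the width), 6 to 10 mm from the seam. Point: centre of the closed mould, at the seam, fixed to the base. z points from base to lid: up at the start, down once turned over. About 250 g, varying by 40 %
- large_lid_mid (a point): the lid of the large mould: centre of its seam plane, axes as the mould's; coincides with large_mid while closed (1 mm of side play). Nothing latches it: its inner rim reaches 7 mm into the base with 1 mm clearance, so lifted by the lid alone it comes off, and turned over unheld it falls off
- small_mid (a point): the small mould, a closed box 42 mm wide (its x) by 52 mm long (y) by 46 mm high (z): aluminium base, grey plastic lid of the same outline, 23 mm each, walls 5 mm. On each long side base and lid carry a grip rib, 2 mm proud (in the width), 6 to 10 mm from the seam. Point: centre of the closed mould, at the seam, fixed to the base. z points from base to lid: up at the start, down once turned over. About 190 g, varying by 40 %
- small_lid_mid (a point): the lid of the small mould: centre of its seam plane, axes as the mould's; coincides with small_mid while closed (1 mm of side play). Nothing latches it: its inner rim reaches 7 mm into the base with 1 mm clearance, so lifted by the lid alone it comes off, and turned over unheld it falls off
- plate_top (a point): centre of the upper face of the fixed steel plate lying on the bench, 130 mm (its x) by 150 mm (its y), 8 mm thick; z up
- screwdriver: bystander: screwdriver lying on the bench, 200 mm long along its x; origin underneath it
- release_can: bystander: upright plain metal can, 60 mm in diameter, 80 mm high; origin at the centre of its foot
- tape: bystander: roll of tape lying flat, 90 mm across, 24 mm high; origin at the centre of its underside
Not all that is in view belongs to the job. What is shaped like the part that bears small_lid_mid but purple is not meant. What is shaped like the part that bears small_mid but red is not meant.

How it is judged:
By the outcome, as a careful person would: the job done as asked, in the order asked, and still so for the second after the job is handed in, with the robot touching nothing.
It also fails if it takes over 72 s, if anything falls off the work surface, if the arm or the gripper's body presses on something with over 40 N, if the wrist force passes 120 N, or if a joint passes its speed limit or range.

## Working session

There is one attempt and no reset: what is moved stays moved. The work goes in short steps, Python scripts to look and compute and a tool call to move; the robot and the scene stay as the last step left them, time stands still between calls to the robot, and variables do not carry over. Pictures are saved under pics/ and viewed, at most 10 in all, crops included, and the job is handed in when it is done.

Besides the shell and the picture viewer there is one more tool, called after "Emit:" as a command line: name --pt "numbers of a row" for each row, then --argument value for the rest. servo_tool: Moves the arm, as the interface text tells. Scaled input: -1 to 1 covers 0.1 m each way for a shift and pi/2 rad each way for a turn. Its arguments: {"type":"object","properties":{"plan":{"type":"array","items":{"type":"array","items":{"type":"number"}}}},"required":["plan"]}

```bash
mkdir -p pics; ls
python3 - <<'E'
from bench import robot
import cv2,numpy as np
o=robot.get_obs();print(o['time'],o['tool_pos'],o['ee_rot'],o['width'])
ims=[]
for c in ['scene','side']:
    im=robot.snapshot(c);cv2.imwrite(f'pics/{c}0.png',im[:,:,::-1])
    p=robot.camera_params(c);print(c,p)
    for t in ['large_mid','large_lid_mid','small_mid','small_lid_mid','plate_top','screwdriver','release_can','tape']:
        print(t,[(np.round(d['extent'],0).tolist(),round(d['conf'],2)) for d in robot.find_in(t,c)][:4])
print(robot.camera_params('wrist'))
E
```

```text
pics
0.0 [ 0.14753951 -0.5293126   0.22128912] [-3.13938725e+00 -1.91869025e-04  2.71746903e-01] 0.09406890970173133
scene {'camera_matrix': array([[371.20499766,   0.        , 313.46851998],
       [  0.        , 371.20499766, 201.17382491],
       [  0.        ,   0.        ,   1.        ]]), 'rvec': array([ 2.07611765,  0.61434522, -0.34276936]), 'tvec': array([-0.56061929, -0.11141521,  1.21139685])}
large_mid [([200.0, 285.0, 39.0, 27.0], 0.71)]
large_lid_mid [([199.0, 273.0, 35.0, 33.0], 0.72)]
small_mid [([344.0, 153.0, 20.0, 15.0], 0.67), ([322.0, 172.0, 21.0, 14.0], 0.52)]
small_lid_mid [([323.0, 164.0, 22.0, 16.0], 0.6), ([302.0, 187.0, 20.0, 11.0], 0.6)]
plate_top []
screwdriver []
release_can [([302.0, 275.0, 38.0, 47.0], 0.65)]
tape [([385.0, 167.0, 31.0, 19.0], 0.91)]
side {'camera_matrix': array([[464.75352388,   0.        , 328.76420966],
       [  0.        , 464.75352388, 204.43103488],
       [  0.        ,   0.        ,   1.        ]]), 'rvec': array([ 0.38564211, -2.66119712,  1.34502778]), 'tvec': array([0.61972642, 0.0904143 , 1.16827946])}
large_mid []
large_l
[... 342 characters left out ...]
er [([278.0, 224.0, 58.0, 30.0], 0.7), ([348.0, 276.0, 26.0, 21.0], 0.17)]
release_can [([314.0, 157.0, 19.0, 32.0], 0.74)]
tape [([262.0, 298.0, 44.0, 34.0], 0.77)]
{'camera_matrix': array([[282.84530438,   0.        , 317.66914924],
       [  0.        , 282.84530438, 203.07239181],
       [  0.        ,   0.        ,   1.        ]]), 'tool_from_camera': array([[ 1.63345586e-03, -9.57546975e-01, -2.88272651e-01,
         8.47955368e-02],
       [ 9.99997759e-01,  1.17584228e-03,  1.76058318e-03,
        -8.20905839e-04],
       [-1.34687792e-03, -2.88274881e-01,  9.57546750e-01,
        -1.62265107e-01],
       [ 0.00000000e+00,  0.00000000e+00,  0.00000000e+00,
         1.00000000e+00]])}
```

Run:
```python
import cv2,numpy as np
a=cv2.imread('pics/scene0.png')[100:360,130:450];b=cv2.imread('pics/side0.png')[100:380,200:480]
cv2.imwrite('pics/v1.png',cv2.resize(a,None,fx=2.3,fy=2.3,interpolation=cv2.INTER_CUBIC));cv2.imwrite('pics/v2.png',cv2.resize(b,None,fx=2.1,fy=2.1,interpolation=cv2.INTER_CUBIC))
```

```text
(no output)
```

View pics/v1.png

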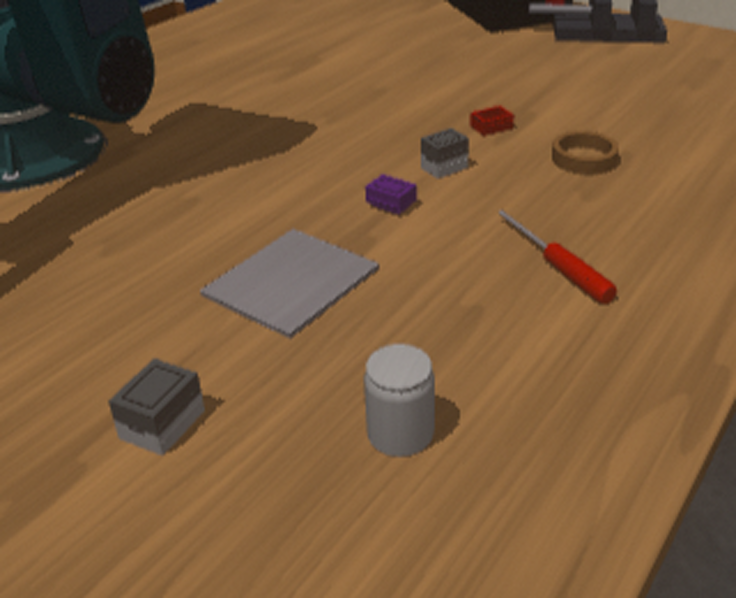

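View pics/v2.png

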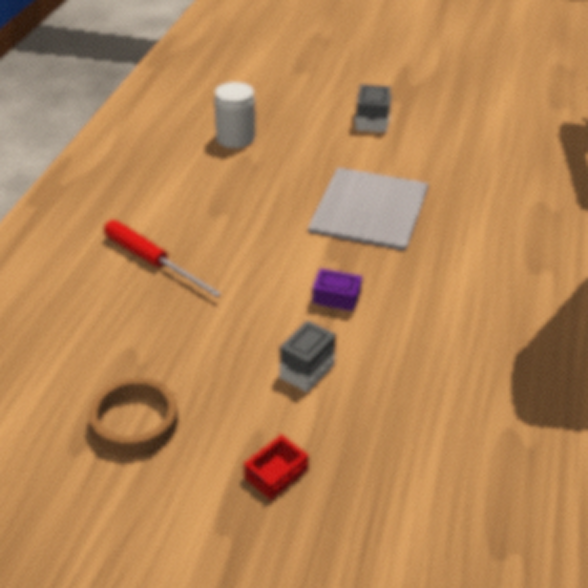

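Scene view shows the real large mould (grey lid on aluminium base) near (198,276), the plate near (255,222) and the small grey mould near (323,165). The purple lid (299,184) and red base (343,152) are decoys.

```bash
cat > h.py <<'E'
import numpy as np,cv2
from bench import robot
from scipy.spatial.transform import Rotation as R
def cam(c,obs=None):
    p=robot.camera_params(c);K=p['camera_matrix']
    if c=='wrist':
        o=obs or robot.get_obs();T=np.eye(4);T[:3,:3]=R.from_euler('xyz',o['ee_rot']).as_matrix();T[:3,3]=o['tool_pos']
        M=T@p['tool_from_camera'];return K,M[:3,:3],M[:3,3]
    r=R.from_rotvec(p['rvec']).as_matrix();return K,r.T,-r.T@p['tvec']
def ray(c,px,z,obs=None):
    K,Rm,t=cam(c,obs);px=np.atleast_2d(px).astype(float)
    d=(np.c_[px,np.ones(len(px))]@np.linalg.inv(K).T)@Rm.T
    return t+d*((z-t[2])/d[:,2:])
def proj(c,P,obs=None):
    K,Rm,t=cam(c,obs);q=(np.atleast_2d(P)-t)@Rm@K.T;return q[:,:2]/q[:,2:]
def st():
    o=robot.get_obs();print(round(o['time'],2),np.round(o['tool_pos'],4),np.round(o['ee_rot'],3),'q',np.round(o['joint_positions'],3),'w',round(o['width'],4),'F',np.round(o['wrist_force'],1),o['finger_force']);return o
E
python3 - <<'E'
from h import *
S=lambda a:np.array(a)/2.3+[130,100]; D=lambda a:np.array(a)/2.1+[200,100]
np.set_printoptions(precision=3,suppress=True)
pc=ray('scene',S([(203,292),(295,230),(378,266),(291,335)]),.008);print(pc,pc.mean(0))
pc=ray('side',D([(340,169),(428,184),(406,247),(310,230)]),.008);print(pc,pc.mean(0))
print('large lid top',ray('scene',S([(110,405),(158,360),(200,380),(150,432-22)]),.046))
print('large lid top side',ray('side',D([(374,95)]),.046))
print('small lid top',ray('scene',S([(445,138)]),.046),ray('side',D([(308,340)]),.046), ray('side',D([(308,322),(336,340),(310,362),(281,347)]),.046))
print('can',ray('side',D([(235,92)]),.08),ray('scene',S([(399,365)]),.08),'tape',ray('scene',S([(586,150)]),.024),'driver',ray('scene',S([(500,212),(613,292)]),.01))
print('purple',ray('scene',S([(391,190)]),.02),'red',ray('scene',S([(492,120)]),.02))
st()
E
```

```text
[[ 0.457 -0.106  0.008]
 [ 0.46   0.043  0.008]
 [ 0.587  0.036  0.008]
 [ 0.584 -0.11   0.008]] [ 0.522 -0.034  0.008]
[[ 0.575 -0.105  0.008]
 [ 0.45  -0.102  0.008]
 [ 0.454  0.046  0.008]
 [ 0.58   0.046  0.008]] [ 0.515 -0.029  0.008]
large lid top [[ 0.548 -0.297  0.046]
 [ 0.538 -0.235  0.046]
 [ 0.59  -0.233  0.046]
 [ 0.581 -0.283  0.046]]
large lid top side [[ 0.561 -0.26   0.046]]
small lid top [[0.522 0.283 0.046]] [[0.52  0.284 0.046]] [[0.527 0.257 0.046]
 [0.491 0.276 0.046]
 [0.509 0.316 0.046]
 [0.544 0.303 0.046]]
can [[ 0.745 -0.152  0.08 ]] [[ 0.748 -0.154  0.08 ]] tape [[0.679 0.392 0.024]] driver [[0.648 0.209 0.01 ]
 [0.829 0.13  0.01 ]]
purple [[0.514 0.167 0.02 ]] red [[0.522 0.414 0.02 ]]
0.9 [ 0.148 -0.53   0.223] [3.141 0.    0.272] q [-1.402  0.087  1.371 -0.     1.684 -0.103] w 0.0938 F [-0.3 -0.5 -0.6] 0.0
```

Emit:
servo_tool --pt "0.32 -0.1 0.03 0 0 0 94" --pt "0.63 -0.2 0.07 0 0 0 94" --pt "0.94 -0.29 0.1 0 0 0 94"

```text
time: 1.15
tool_pos: [0.2309, -0.4761, 0.2123]
ee_rot: [3.142, -0.0, 0.27]
wrist_force: [0.4, -0.1, 0.5]
width: 0.0939
finger_force: 0.0
```

Emit:
servo_tool --pt "0.32 -0.1 0.03 0 0 0 94" --pt "0.63 -0.2 0.07 0 0 0 94" --pt "0.94 -0.29 0.1 0 0 0 94"

```text
time: 1.4
tool_pos: [0.3143, -0.4224, 0.2024]
ee_rot: [3.141, -0.0, 0.272]
wrist_force: [0.3, 0.4, -0.5]
width: 0.0938
finger_force: 0.0
```

Emit:
servo_tool --pt "0.32 -0.1 0.03 0 0 0 94" --pt "0.63 -0.2 0.07 0 0 0 94" --pt "0.94 -0.29 0.1 0 0 0 94"

```text
time: 1.65
tool_pos: [0.3971, -0.3691, 0.1924]
ee_rot: [3.141, -0.0, 0.272]
wrist_force: [-0.0, -0.1, 0.4]
width: 0.0941
finger_force: 0.0
```

Emit:
servo_tool --pt "0.32 -0.1 0.03 0 0 0 94" --pt "0.63 -0.2 0.07 0 0 0 94" --pt "0.94 -0.29 0.1 0 0 0 94"

```text
time: 1.9
tool_pos: [0.4799, -0.3159, 0.1823]
ee_rot: [3.142, 0.0, 0.272]
wrist_force: [1.2, -0.2, -0.4]
width: 0.0945
finger_force: 0.0
```

Emit:
servo_tool --pt "0.32 -0.1 0.03 0 0 -0.08 94" --pt "0.63 -0.2 0.07 0 0 -0.16 94" --pt "0.94 -0.29 0.1 0 0 -0.24 94" --pt "0.94 -0.29 0.1 0 0 -0.32 94" --pt "0.94 -0.29 0.1 0 0 -0.4 94" --pt "0.94 -0.29 0.1 0 0 -0.48 94" --pt "0.94 -0.29 0.1 0 0 -0.56 94" --pt "0.94 -0.29 0.1 0 0 -0.64 94" --pt "0.94 -0.29 0.1 0 0 -0.72 94" --pt "0.94 -0.29 0.1 0 0 -0.8 94" --pt "0.94 -0.29 0.1 0 0 -0.88 94" --pt "0.94 -0.29 0.1 0 0 -0.93 94"

```text
time: 2.9
tool_pos: [0.5615, -0.264, 0.1724]
ee_rot: [-3.142, 0.0, 1.738]
wrist_force: [-0.3, -0.5, 0.0]
width: 0.094
finger_force: 0.0
```

Run:
```python
from h import *
o=st();im=robot.snapshot('wrist');cv2.imwrite('pics/w1raw.png',im[:,:,::-1])
for t in ['large_lid_mid','large_mid']: print(t,robot.find_in(t,'wrist'))
np.save('o1.npy',o,allow_pickle=True)
cv2.imwrite('pics/w1.png',cv2.resize(im[:,:,::-1],(800,500)))
```

```text
2.9 [ 0.5615 -0.264   0.1724] [-3.142  0.     1.738] q [-0.531  0.258  1.273 -0.     1.611 -0.698] w 0.094 F [-0.3 -0.5  0. ] 0.0
large_lid_mid [{'extent': [319.4, 196.6, 49.2, 59.3], 'conf': 0.67}]
large_mid [{'extent': [320.5, 167.2, 39.0, 9.2], 'conf': 0.52}]
```

View pics/w1.png

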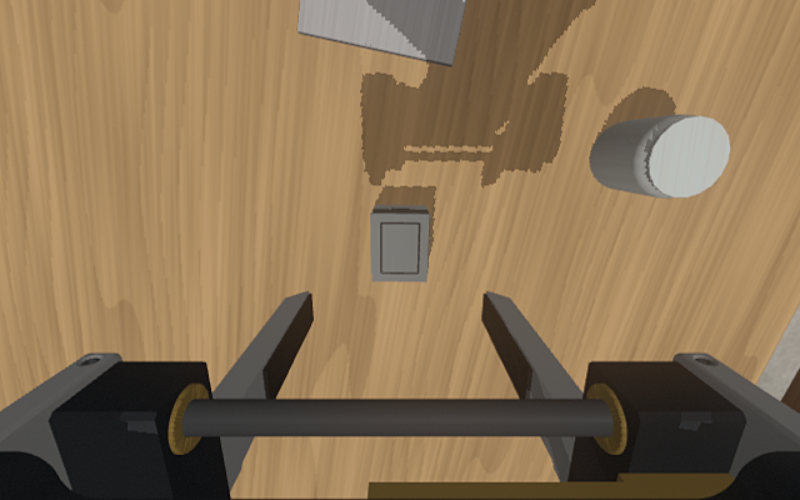

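The wrist picture shows the large mould's lid squarely in line with the jaws, corners about (371,208)–(427,281) at 800×500. The can is to its right at (690,155) and the plate's edge is at the top.

Run:
```python
from h import *
np.set_printoptions(precision=4,suppress=True)
o=np.load('o1.npy',allow_pickle=True).item()
c=np.array([(371,208.5),(428,209.5),(427,281.5),(371,281)])/1.25
im=cv2.imread('pics/w1raw.png');g=cv2.cvtColor(im,cv2.COLOR_BGR2GRAY)
s=(im.max(2).astype(int)-im.min(2)<14)&(g>60);s[:164]=0;s[230:]=0;s[:,:285]=0;s[:,355:]=0
n,l,stt,ce=cv2.connectedComponentsWithStats(cv2.morphologyEx(s.astype(np.uint8),cv2.MORPH_CLOSE,np.ones((5,5))));print(stt)
k=1+np.argmax(stt[1:,4]);bx=cv2.boxPoints(cv2.minAreaRect(np.argwhere(l==k)[:,::-1].astype(np.float32)));print(bx)
for q in (c,bx):
    P=ray('wrist',q,.046,o);print(P[:,:2],P.mean(0)[:2],np.linalg.norm(np.diff(P,axis=0),axis=1))
    e=P[2]-P[1];print(np.degrees(np.arctan2(e[1],e[0]))%180)
print(np.degrees(o['ee_rot'][2]))
```

```text
[[     0      0    640    400 253274]
 [   297    164     47     61   2726]]
[[297. 164.]
 [343. 164.]
 [343. 224.]
 [297. 224.]]
[[ 0.5346 -0.2312]
 [ 0.5809 -0.2241]
 [ 0.5923 -0.2864]
 [ 0.544  -0.2942]] [ 0.563 -0.259] [0.0468 0.0633 0.0489]
100.34826255089027
[[ 0.5344 -0.2283]
 [ 0.5808 -0.2204]
 [ 0.5935 -0.2848]
 [ 0.5441 -0.2933]] [ 0.5632 -0.2567] [0.0471 0.0657 0.0502]
101.17373984339177
99.59415669200222
```

Emit:
servo_tool --pt "0 0 0 0 -0.08 0 94" --pt "0 0 0 0 -0.16 0 94" --pt "0 0 0 0 -0.24 0 94" --pt "0 0 0 0 -0.32 0 94" --pt "0 0 0 0 -0.4 0 94" --pt "0 0 0 0 -0.48 0 94" --pt "0 0 0 0 -0.5 0 94" --pt "0 0 0 0 -0.5 0 94"

```text
time: 3.72
tool_pos: [0.5604, -0.2615, 0.1693]
ee_rot: [-3.136, 0.784, 1.738]
wrist_force: [-0.9, -0.3, -0.3]
width: 0.094
finger_force: 0.0
```

Run:
```python
from h import *
st()
```

```text
3.72 [ 0.5604 -0.2615  0.1693] [-3.136  0.784  1.738] q [-0.164  0.109  1.652 -0.798  1.209 -0.1  ] w 0.094 F [-0.9 -0.3 -0.3] 0.0
```

```bash
cat > fk.py <<'E'
import numpy as np
from scipy.spatial.transform import Rotation as R
from scipy.optimize import least_squares
data=[([-1.402,.087,1.371,0,1.684,-.103],[.148,-.53,.223],[3.141,0,.272]),
([-.531,.258,1.273,0,1.611,-.698],[.5615,-.264,.1724],[-3.142,0,1.738]),
([-.164,.109,1.652,-.798,1.209,-.1],[.5604,-.2615,.1693],[-3.136,.784,1.738])]
E=lambda a,t:R.from_euler(a,t)
def fk(q,p):
    a1,y0,d1,L1,e,L2,yw,xw,L3=p
    r1=E('z',q[0]);r2=r1*E('y',q[1]);r3=r2*E('y',q[2]);r4=r3*E('z',q[3]);r5=r4*E('y',q[4]);r6=r5*E('z',q[5]+np.pi/2)
    return r1.apply([a1,y0,d1])+r2.apply([0,0,L1])+r3.apply([e,0,L2])+r4.apply([xw,yw,0])+r6.apply([0,0,L3]),r6
p0=np.array([.05,.03,.33,.35,0,.35,.03,0,.25])
def fit(data=data):
    f=lambda p:np.r_[np.concatenate([(fk(q,p)[0]-x)/.001 for q,x,_ in data]),(p-p0)/.1]
    return least_squares(f,p0)
if __name__=='__main__':
    s=fit();print(np.round(s.x,3),s.cost)
    for q,x,o in data:
        P,r=fk(q,s.x);print(np.round(P-x,4),np.degrees((r.inv()*E('xyz',o)).magnitude()))
E
python3 fk.py
```

```text
[0.    0.057 0.156 0.445 0.1   0.5   0.    0.001 0.333] 4.2464526450069835
[-0.0001 -0.0001 -0.0003] 0.05840007916533558
[-0.      0.0001  0.0003] 0.04538941602111091
[-0. -0. -0.] 0.04823066429885682
```

```bash
cat >> fk.py <<'E'
lo=np.array([-3.1,-.76,.27,-1.08,.17,-2.57]);hi=np.array([3.1,2.03,2.55,4.22,2.65,2.57])
def ik(pos,yaw,tilt,P,seeds=None):
    # yaw deg of tool x, tilt deg about tool y (+: points to +x)
    T=E('z',np.radians(yaw))*E('x',np.pi)*E('y',np.radians(tilt));best=None
    for s in seeds if seeds is not None else [[np.arctan2(pos[1],pos[0]),.2,1.4,a,1.6,b] for a in(-.5,0,.8,3) for b in(-1.5,0,1.5)]:
        f=lambda q:np.r_[(fk(q,P)[0]-pos)/.01,(fk(q,P)[1].inv()*T).as_rotvec()/.02]
        r=least_squares(f,np.clip(s,lo+.01,hi-.01),bounds=(lo,hi))
        m=min((r.x-lo).min(),(hi-r.x).min())
        if r.cost<.05 and (best is None or m>best[0]):best=(m,r.x)
    return best
E
python3 - <<'E'
from fk import *
P=fit().x
for name,pos,yaws in [('pick',[.5635,-.262,.023],[99.6,279.6]),('plate',[.518,-.031,.04],[90,0,180,-90,45,135]),('plate_hi',[.518,-.031,.09],[90,0,180,-90,45,135]),('small',[.52,.284,.023],[0,30,60,90,120,150,180,210,240,270])]:
    for y in yaws:
        for t in (-45,-30,30,45,60):
            b=ik(np.array(pos),y,t,P);print(name,y,t,None if b is None else (round(b[0],2),np.round(b[1],2)))
E
```

```text
pick 99.6 -45 (np.float64(0.17), array([-0.16,  0.29,  1.77, -0.91,  1.01,  0.15]))
pick 99.6 -30 (np.float64(0.53), array([-0.28,  0.25,  1.69, -0.55,  1.03, -0.2 ]))
pick 99.6 30 (np.float64(0.89), array([-0.7 ,  0.62,  1.17,  0.33,  1.76, -0.88]))
pick 99.6 45 (np.float64(0.68), array([-0.76,  0.78,  1.02,  0.48,  1.97, -0.89]))
pick 99.6 60 (np.float64(0.49), array([-0.8 ,  0.94,  0.89,  0.63,  2.16, -0.85]))
pick 279.6 -45 (np.float64(0.31), array([-0.76,  0.78,  1.02,  0.48,  1.97,  2.26]))
pick 279.6 -30 (np.float64(0.3), array([-0.7 ,  0.62,  1.17,  0.33,  1.76,  2.27]))
pick 279.6 30 None
pick 279.6 45 None
pick 279.6 60 None
plate 90 -45 (np.float64(0.32), array([ 0.27,  0.33,  1.68, -0.76,  1.45,  0.5 ]))
plate 90 -30 (np.float64(0.55), array([ 0.15,  0.21,  1.7 , -0.53,  1.35,  0.3 ]))
plate 90 30 (np.float64(0.9), array([-0.47,  0.25,  1.65,  0.46,  1.5 , -0.56]))
plate 90 45 (np.float64(0.94), array([-0.57,  0.37,  1.61,  0.64,  1.63, -0.69]))
plate 90 60 (np.float64(0.87), array([-0.65,  0.52,  1.57,  0.78,  1.78, -0.78]))
plate 0 -45 (np.float64(0.54), array([-0.12,  
[... 7290 characters left out ...]
[ 0.44,  0.89,  0.83, -0.07,  2.2 , -1.68]))
small 210 60 (np.float64(0.17), array([ 0.44,  1.1 ,  0.61, -0.11,  2.48, -1.7 ]))
small 240 -45 None
small 240 -30 None
small 240 30 (np.float64(0.49), array([ 0.54,  0.65,  1.13, -0.25,  1.83, -2.08]))
small 240 45 (np.float64(0.47), array([ 0.58,  0.83,  0.93, -0.37,  2.07, -2.1 ]))
small 240 60 (np.float64(0.35), array([ 0.61,  1.02,  0.75, -0.52,  2.3 , -2.16]))
small 270 -45 None
small 270 -30 None
small 270 30 (np.float64(0.1), array([ 0.63,  0.54,  1.29, -0.42,  1.63, -2.47]))
small 270 45 (np.float64(0.15), array([ 0.71,  0.69,  1.18, -0.59,  1.81, -2.42]))
small 270 60 (np.float64(0.16), array([ 0.76,  0.84,  1.07, -0.75,  1.98, -2.41]))
```

Emit:
servo_tool --pt "0.25 0.02 0.25 0 0 0 94" --pt "0.5 0.02 0.5 0 0 0 94" --pt "0.5 0.02 0.5 0 0 0 94"

```text
time: 3.97
tool_pos: [0.5595, -0.263, 0.0942]
ee_rot: [-3.128, 0.778, 1.739]
wrist_force: [-1.2, 0.1, -1.3]
width: 0.0937
finger_force: 0.0
```

Emit:
servo_tool --pt "0.15 0 0.15 0 0 0 94" --pt "0.3 0 0.3 0 0 0 94" --pt "0.3 0 0.3 0 0 0 94" --pt "0.3 0 0.3 0 0 0 94" --pt "0.3 0 0.3 0 0 0 94"

```text
time: 4.38
tool_pos: [0.5647, -0.2645, 0.062]
ee_rot: [3.137, 0.787, 1.729]
wrist_force: [0.3, 0.4, -0.2]
width: 0.0943
finger_force: 0.0
```

Run:
```python
from h import *
o=st();im=robot.snapshot('wrist')
t=R.from_euler('xyz',o['ee_rot']).as_matrix();print(o['tool_pos']-.002*t[:,2]);print(t.round(3))
cv2.imwrite('pics/w2.png',cv2.resize(im[100:400,120:520,::-1],(800,600)))
```

```text
4.38 [ 0.5647 -0.2645  0.062 ] [3.137 0.787 1.729] q [-0.167  0.238  1.743 -0.878  1.056  0.087] w 0.0943 F [ 0.3  0.4 -0.2] 0.0
[ 0.56446888 -0.26313984  0.06342932]
[[-0.111  0.987  0.116]
 [ 0.697  0.16  -0.699]
 [-0.708  0.003 -0.706]]
```

View pics/w2.png

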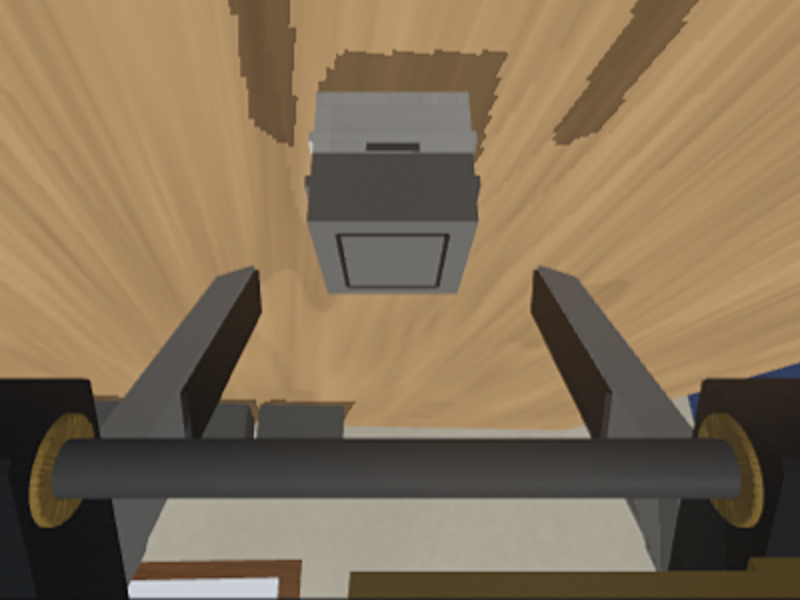

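Run:
```python
from h import *
P=ray('wrist',[(274,210),(359,210),(349,246.5),(284,246.5)],.046);print(P.round(4),P.mean(0))
e=P[1]-P[0];print(np.degrees(np.arctan2(e[1],e[0])),np.linalg.norm(np.diff(P,axis=0),axis=1))
P=ray('wrist',[(278,146),(355,146)],.0);print(P.round(4))
```

```text
[[ 0.5359 -0.2346  0.046 ]
 [ 0.5829 -0.2273  0.046 ]
 [ 0.5932 -0.2874  0.046 ]
 [ 0.545  -0.2948  0.046 ]] [ 0.56427248 -0.26102636  0.046     ]
8.874210673060473 [0.04755386 0.06105549 0.04872895]
[[ 0.5354 -0.2354  0.    ]
 [ 0.5839 -0.2277  0.    ]]
```

The close-up shows the mould centred between the jaws (x 395 of 800), with the ribs visible at both sides of the seam at (310,150)–(475,150). I'll go down and grip.

Emit:
servo_tool --pt "0.15 0 0.13 0 0 0 94" --pt "0.29 0 0.26 0 0 0 94" --pt "0.29 0 0.26 0 0 0 94"

```text
time: 4.68
tool_pos: [0.5621, -0.2613, 0.0189]
ee_rot: [-3.138, 0.784, 1.735]
wrist_force: [-0.5, 0.7, -0.3]
width: 0.0941
finger_force: 0.0
```

Emit:
servo_tool --pt "0 0 0 0 0 0 40" --pt "0 0 0 0 0 0 40" --pt "0 0 0 0 0 0 40" --pt "0 0 0 0 0 0 40" --pt "0 0 0 0 0 0 40" --pt "0 0 0 0 0 0 40" --pt "0 0 0 0 0 0 40" --pt "0 0 0 0 0 0 40"

```text
time: 5.35
tool_pos: [0.5632, -0.2616, 0.0209]
ee_rot: [3.141, 0.786, 1.732]
wrist_force: [-0.5, 0.2, 2.1]
width: 0.0519
finger_force: 30.0
```

Run:
```python
from h import *
o=st()
t=R.from_euler('xyz',o['ee_rot']).as_matrix();print(o['tool_pos']-.002*t[:,2])
```

```text
5.35 [ 0.5632 -0.2616  0.0209] [3.141 0.786 1.732] q [-0.162  0.295  1.77  -0.916  1.008  0.163] w 0.0519 F [-0.5  0.2  2.1] 29.98914197087288
[ 0.56300074 -0.26025108  0.02233342]
```

Emit:
servo_tool --pt "-0.2 0 -0.2 0 0 0 40" --pt "-0.4 0 -0.4 0 0 0 40" --pt "-0.6 0 -0.6 0 0 0 40" --pt "-0.6 0 -0.6 0 0 0 40"

```text
time: 5.68
tool_pos: [0.5664, -0.2623, 0.112]
ee_rot: [3.128, 0.79, 1.724]
wrist_force: [1.0, -1.1, 0.3]
width: 0.0516
finger_force: 30.0
```

Run:
```python
from h import *
o=st()
o1=np.load('o1.npy',allow_pickle=True).item()
print(ray('wrist',np.array([(298,33),(452,65),(466,0)])/1.25,.008,o1))
im=robot.snapshot('side');cv2.imwrite('pics/s2.png',cv2.resize(im[100:240,260:460,::-1],(800,560),interpolation=cv2.INTER_CUBIC))
```

```text
5.68 [ 0.5664 -0.2623  0.112 ] [3.128 0.79  1.724] q [-0.162  0.174  1.705 -0.842  1.119  0.009] w 0.0516 F [ 1.  -1.1  0.3] 29.98252585530281
[[ 0.45370834 -0.10618558  0.008     ]
 [ 0.5821439  -0.10804801  0.008     ]
 [ 0.58326205 -0.06072778  0.008     ]]
```

View pics/s2.png

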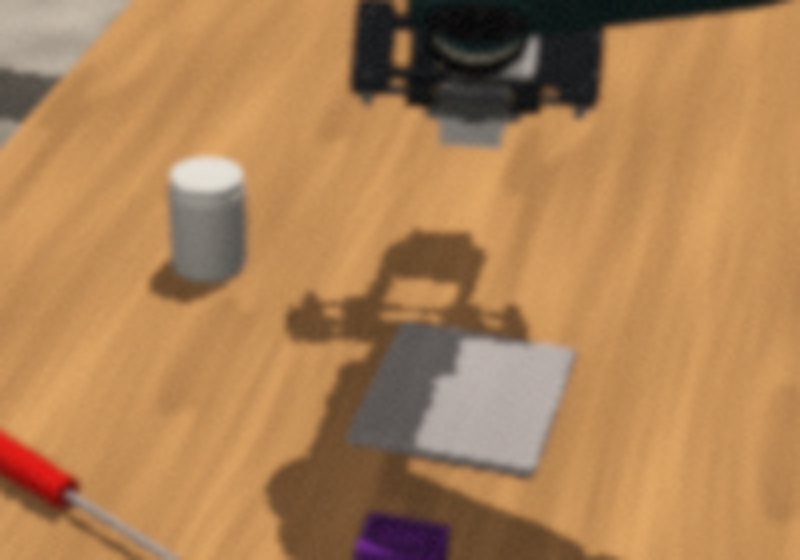

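The mould is lifted closed at (470,110), and the plate is clear below it.

Emit:
servo_tool --pt "0 0 0 0 0.08 0 40" --pt "0 0 0 0 0.16 0 40" --pt "0 0 0 0 0.24 0 40" --pt "0 0 0 0 0.32 0 40" --pt "0 0 0 0 0.4 0 40" --pt "0 0 0 0 0.48 0 40" --pt "0 0 0 0 0.5 0 40"

```text
time: 6.32
tool_pos: [0.5621, -0.2645, 0.1029]
ee_rot: [-3.139, -0.005, 1.728]
wrist_force: [0.2, 0.3, -2.7]
width: 0.0519
finger_force: 30.0
```

Emit:
servo_tool --pt "0.2 0 0 0 0 0 40" --pt "0.4 -0.01 0 0 0 0 40" --pt "0.6 -0.02 0 0 0 0 40" --pt "0.78 -0.02 0 0 0 0 40"

```text
time: 6.65
tool_pos: [0.5464, -0.1837, 0.1014]
ee_rot: [-3.136, -0.004, 1.731]
wrist_force: [-0.2, -0.3, -2.9]
width: 0.0519
finger_force: 30.0
```

Emit:
servo_tool --pt "0.2 0 0 0 0 0 40" --pt "0.4 -0.01 0 0 0 0 40" --pt "0.6 -0.02 0 0 0 0 40" --pt "0.78 -0.02 0 0 0 0 40"

```text
time: 6.98
tool_pos: [0.5318, -0.1068, 0.1018]
ee_rot: [-3.136, -0.002, 1.732]
wrist_force: [0.1, 0.4, -3.0]
width: 0.0518
finger_force: 30.0
```

Emit:
servo_tool --pt "0.2 0 0 0 0 0.05 40" --pt "0.4 -0.01 0 0 0 0.1 40" --pt "0.6 -0.02 0 0 0 0.1 40" --pt "0.78 -0.02 0 0 0 0.1 40" --pt "0.78 -0.02 0 0 0 0.1 40" --pt "0.78 -0.02 0 0 0 0.1 40"

```text
time: 7.48
tool_pos: [0.518, -0.031, 0.1027]
ee_rot: [-3.137, 0.0, 1.577]
wrist_force: [-0.8, -0.1, -3.6]
width: 0.0518
finger_force: 30.0
```

Run:
```python
from h import *
o=st()
t=R.from_euler('xyz',o['ee_rot']).as_matrix();print(t.round(3))
```

```text
7.48 [ 0.518  -0.031   0.1027] [-3.137  0.     1.577] q [-1.680e-01  7.700e-02  1.622e+00 -1.000e-03  1.447e+00 -1.740e-01] w 0.0518 F [-0.8 -0.1 -3.6] 29.983997493982315
[[-0.006  1.    -0.005]
 [ 1.     0.006 -0.   ]
 [-0.    -0.005 -1.   ]]
```

Emit:
servo_tool --pt "0 0 0 0 0.08 0 40" --pt "0 0 0 0 0.16 0 40" --pt "0 0 0 0 0.24 0 40" --pt "0 0 0 0 0.32 0 40" --pt "0 0 0 0 0.4 0 40" --pt "0 0 0 0 0.48 0 40" --pt "0 0 0 0 0.5 0 40" --pt "0 0 0 0 0.5 0 40"

```text
time: 8.15
tool_pos: [0.5184, -0.0339, 0.1017]
ee_rot: [-3.132, -0.786, 1.564]
wrist_force: [-0.0, -0.3, -3.2]
width: 0.0516
finger_force: 30.0
```

Emit:
servo_tool --pt "-0.15 0 0.15 0 0 0 40" --pt "-0.3 0 0.3 0 0 0 40" --pt "-0.4 0 0.4 0 0 0 40" --pt "-0.42 0 0.42 0 0 0 40" --pt "-0.42 0 0.42 0 0 0 40" --pt "-0.42 0 0.42 0 0 0 40" --pt "-0.42 0 0.42 0 0 0 40"

```text
time: 8.73
tool_pos: [0.5203, -0.0317, 0.0473]
ee_rot: [3.138, -0.784, 1.579]
wrist_force: [-0.0, -0.9, -2.0]
width: 0.0517
finger_force: 30.0
```

Run:
```python
from h import *
o=st()
t=R.from_euler('xyz',o['ee_rot']).as_matrix();print(t.round(3),np.degrees(np.arcsin(t[2,0])))
im=robot.snapshot('scene');cv2.imwrite('pics/s3.png',cv2.resize(im[120:320,160:400,::-1],(720,600),interpolation=cv2.INTER_CUBIC))
```

```text
8.73 [ 0.5203 -0.0317  0.0473] [ 3.138 -0.784  1.579] q [-0.571  0.369  1.603  0.637  1.647 -0.687] w 0.0517 F [-0.  -0.9 -2. ] 29.986258149147034
[[-0.006  1.    -0.002]
 [ 0.708  0.005  0.706]
 [ 0.706  0.003 -0.708]] 44.90464972893653
```

View pics/s3.png

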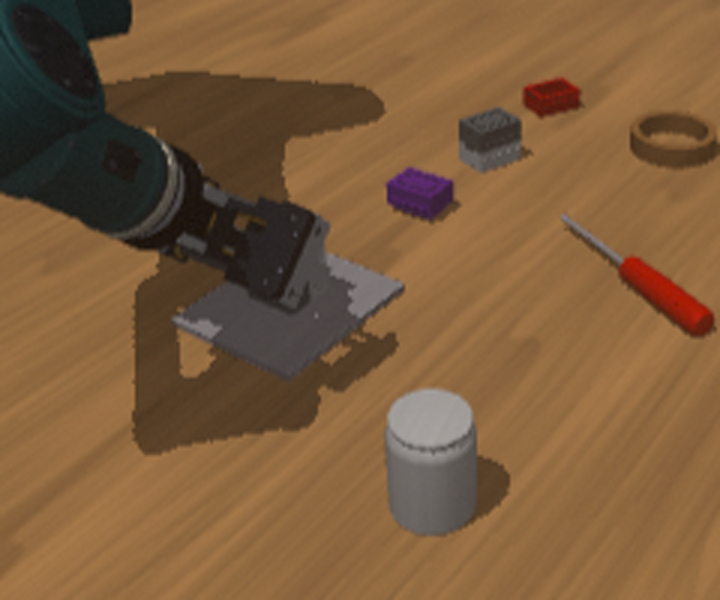

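The arm is over the plate with the mould on end at (300,270) in the crop. I'll lower the rest slowly.

Emit:
servo_tool --pt "-0.02 0 0.02 0 0 0 40" --pt "-0.03 0 0.03 0 0 0 40" --pt "-0.03 0 0.03 0 0 0 40" --pt "-0.03 0 0.03 0 0 0 40"

```text
time: 9.12
tool_pos: [0.5194, -0.0316, 0.0416]
ee_rot: [-3.141, -0.785, 1.575]
wrist_force: [0.2, -0.5, -3.8]
width: 0.052
finger_force: 30.0
```

Emit:
servo_tool --pt "-0.01 0 0.01 0 0 0 40" --pt "-0.01 0 0.01 0 0 0 40" --pt "-0.01 0 0.01 0 0 0 40"

```text
time: 9.37
tool_pos: [0.5194, -0.0316, 0.0401]
ee_rot: [-3.141, -0.785, 1.575]
wrist_force: [0.4, -0.7, -2.8]
width: 0.0521
finger_force: 30.0
```

Emit:
servo_tool --pt "-0.01 0 0.01 0 0 0 40" --pt "-0.01 0 0.01 0 0 0 40" --pt "-0.01 0 0.01 0 0 0 40"

```text
time: 9.62
tool_pos: [0.5194, -0.0316, 0.0387]
ee_rot: [-3.141, -0.785, 1.575]
wrist_force: [-0.6, 0.8, -2.5]
width: 0.0514
finger_force: 30.0
```

Emit:
servo_tool --pt "-0.01 0 0.01 0 0 0 40" --pt "-0.01 0 0.01 0 0 0 40" --pt "-0.01 0 0.01 0 0 0 40"

```text
time: 9.87
tool_pos: [0.5197, -0.0316, 0.0377]
ee_rot: [3.141, -0.785, 1.576]
wrist_force: [-0.9, 0.0, -1.2]
width: 0.0518
finger_force: 30.0
```

Emit:
servo_tool --pt "-0.005 0 0.005 0 0 0 40" --pt "-0.005 0 0.005 0 0 0 40" --pt "-0.005 0 0.005 0 0 0 40"

```text
time: 10.12
tool_pos: [0.5196, -0.0316, 0.0376]
ee_rot: [3.14, -0.786, 1.577]
wrist_force: [-2.2, -0.9, 4.6]
width: 0.0516
finger_force: 30.0
```

Emit:
servo_tool --pt "0 0 0 0 0 0 94" --pt "0 0 0 0 0 0 94" --pt "0 0 0 0 0 0 94" --pt "0 0 0 0 0 0 94" --pt "0 0 0 0 0 0 94" --pt "0 0 0 0 0 0 94"

```text
time: 10.62
tool_pos: [0.5194, -0.0315, 0.0365]
ee_rot: [-3.141, -0.785, 1.575]
wrist_force: [-0.0, -0.1, 0.1]
width: 0.0881
finger_force: 0.0
```

Run:
```python
from h import *
o=st();im=robot.snapshot('wrist');cv2.imwrite('pics/w3.png',cv2.resize(im[50:350,120:520,::-1],(800,600)))
```

```text
10.62 [ 0.5194 -0.0315  0.0365] [-3.141 -0.785  1.575] q [-0.571  0.383  1.61   0.636  1.633 -0.697] w 0.0881 F [-0.  -0.1  0.1] 0.0
```

View pics/w3.png

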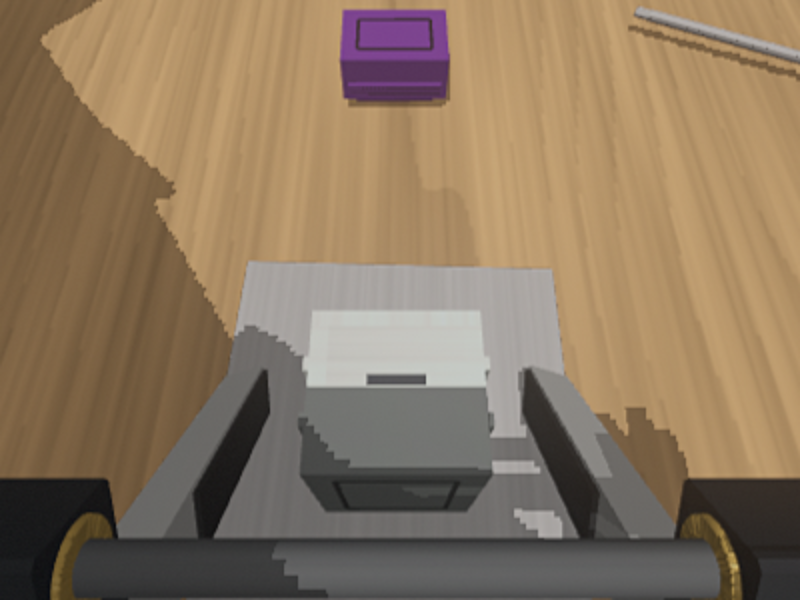

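The mould stands closed on its end on the plate with the lid facing the gripper (395,400). I'll swing the open jaws round it for the second grip.

Emit:
servo_tool --pt "0 0 0 0 -0.08 0 94" --pt "0 0 0 0 -0.16 0 94" --pt "0 0 0 0 -0.24 0 94" --pt "0 0 0 0 -0.32 0 94" --pt "0 0 0 0 -0.4 0 94" --pt "0 0 0 0 -0.48 0 94" --pt "0 0 0 0 -0.5 0 94" --pt "0 0 0 0 -0.5 0 94"

```text
time: 11.33
tool_pos: [0.5195, -0.029, 0.0373]
ee_rot: [3.141, 0.0, 1.58]
wrist_force: [-0.2, 1.3, -0.1]
width: 0.094
finger_force: 0.0
```

Emit:
servo_tool --pt "-0.02 0 0 0 -0.08 0 94" --pt "-0.02 0 0 0 -0.16 0 94" --pt "-0.02 0 0 0 -0.24 0 94" --pt "-0.02 0 0 0 -0.32 0 94" --pt "-0.02 0 0 0 -0.4 0 94" --pt "-0.02 0 0 0 -0.48 0 94" --pt "-0.02 0 0 0 -0.5 0 94" --pt "-0.02 0 0 0 -0.5 0 94" --pt "-0.02 0 0 0 -0.5 0 94" --pt "-0.02 0 0 0 -0.5 0 94"

```text
time: 12.17
tool_pos: [0.5197, -0.0344, 0.037]
ee_rot: [3.141, 0.784, 1.573]
wrist_force: [-0.5, -1.1, -0.5]
width: 0.0941
finger_force: 0.0
```

Run:
```python
from h import *
o=st()
t=R.from_euler('xyz',o['ee_rot']).as_matrix();print(o['tool_pos']-.002*t[:,2],np.degrees(np.arcsin(t[2,0])))
```

```text
12.17 [ 0.5197 -0.0344  0.037 ] [3.141 0.784 1.573] q [ 0.268  0.328  1.684 -0.759  1.435  0.494] w 0.0941 F [-0.5 -1.1 -0.5] 0.0
[ 0.51974412 -0.03302527  0.0383878 ] -44.9235418796215
```

Emit:
servo_tool --pt "0 0 0 0 0 0 40" --pt "0 0 0 0 0 0 40" --pt "0 0 0 0 0 0 40" --pt "0 0 0 0 0 0 40" --pt "0 0 0 0 0 0 40" --pt "0 0 0 0 0 0 40" --pt "0 0 0 0 0 0 40" --pt "0 0 0 0 0 0 40"

```text
time: 12.83
tool_pos: [0.5195, -0.0336, 0.0368]
ee_rot: [3.142, 0.786, 1.576]
wrist_force: [0.1, -0.2, 0.5]
width: 0.0519
finger_force: 30.0
```

Emit:
servo_tool --pt "-0.14 0 -0.14 0 0 0 40" --pt "-0.28 0 -0.28 0 0 0 40" --pt "-0.28 0 -0.28 0 0 0 40" --pt "-0.28 0 -0.28 0 0 0 40"

```text
time: 13.17
tool_pos: [0.52, -0.0331, 0.0763]
ee_rot: [3.139, 0.784, 1.574]
wrist_force: [0.3, -0.4, -2.7]
width: 0.0519
finger_force: 30.0
```

Emit:
servo_tool --pt "0 0 0 0 0.08 0 40" --pt "0 0 0 0 0.16 0 40" --pt "0 0 0 0 0.24 0 40" --pt "0 0 0 0 0.32 0 40" --pt "0 0 0 0 0.4 0 40" --pt "0 0 0 0 0.48 0 40" --pt "0 0 0 0 0.5 0 40" --pt "0 0 0 0 0.5 0 40"

```text
time: 13.83
tool_pos: [0.5183, -0.0361, 0.0746]
ee_rot: [-3.139, -0.0, 1.57]
wrist_force: [-0.3, -0.9, -3.3]
width: 0.0515
finger_force: 30.0
```

Emit:
servo_tool --pt "0 0 0 0 0.08 0 40" --pt "0 0 0 0 0.16 0 40" --pt "0 0 0 0 0.24 0 40" --pt "0 0 0 0 0.32 0 40" --pt "0 0 0 0 0.4 0 40" --pt "0 0 0 0 0.48 0 40" --pt "0 0 0 0 0.5 0 40" --pt "0 0 0 0 0.5 0 40" --pt "0 0 0 0 0.5 0 40" --pt "0 0 0 0 0.5 0 40" --pt "0 0 0 0 0.5 0 40"

```text
time: 14.75
tool_pos: [0.5198, -0.0324, 0.0772]
ee_rot: [3.139, -0.783, 1.58]
wrist_force: [0.3, -0.1, -2.9]
width: 0.0517
finger_force: 30.0
```

Run:
```python
from h import *
o=st()
t=R.from_euler('xyz',o['ee_rot']).as_matrix();print(o['tool_pos']-.002*t[:,2],np.degrees(np.arcsin(t[2,0])))
```

```text
14.75 [ 0.5198 -0.0324  0.0772] [ 3.139 -0.783  1.58 ] q [-0.571  0.332  1.582  0.638  1.694 -0.654] w 0.0517 F [ 0.3 -0.1 -2.9] 29.999387562274933
[ 0.51979682 -0.03380151  0.07861419] 44.84913265651373
```

Emit:
servo_tool --pt "-0.15 -0.01 0.15 0 0 0 40" --pt "-0.28 -0.01 0.3 0 0 0 40" --pt "-0.29 -0.01 0.31 0 0 0 40" --pt "-0.29 -0.01 0.31 0 0 0 40" --pt "-0.29 -0.01 0.31 0 0 0 40" --pt "-0.29 -0.01 0.31 0 0 0 40"

```text
time: 15.25
tool_pos: [0.5194, -0.0323, 0.0355]
ee_rot: [3.138, -0.784, 1.579]
wrist_force: [-1.0, 0.8, -2.3]
width: 0.0516
finger_force: 30.0
```

Emit:
servo_tool --pt "-0.01 0 0.01 0 0 0 40" --pt "-0.01 0 0.01 0 0 0 40" --pt "-0.01 0 0.01 0 0 0 40"

```text
time: 15.5
tool_pos: [0.5187, -0.0324, 0.0329]
ee_rot: [3.14, -0.785, 1.576]
wrist_force: [0.1, 0.4, -3.0]
width: 0.0517
finger_force: 30.0
```

Emit:
servo_tool --pt "-0.01 0 0.01 0 0 0 40" --pt "-0.01 0 0.01 0 0 0 40" --pt "-0.01 0 0.01 0 0 0 40"

```text
time: 15.75
tool_pos: [0.5188, -0.0324, 0.0313]
ee_rot: [3.141, -0.785, 1.576]
wrist_force: [0.3, -0.4, 0.1]
width: 0.0512
finger_force: 30.0
```

Emit:
servo_tool --pt "-0.006 0 0.006 0 0 0 40" --pt "-0.006 0 0.006 0 0 0 40" --pt "-0.006 0 0.006 0 0 0 40"

```text
time: 16.0
tool_pos: [0.5188, -0.0324, 0.0313]
ee_rot: [3.14, -0.786, 1.577]
wrist_force: [-0.7, -2.4, 4.4]
width: 0.0517
finger_force: 30.0
```

Emit:
servo_tool --pt "0 0 0 0 0 0 94" --pt "0 0 0 0 0 0 94" --pt "0 0 0 0 0 0 94" --pt "0 0 0 0 0 0 94" --pt "0 0 0 0 0 0 94" --pt "0 0 0 0 0 0 94" --pt "0 0 0 0 0 0 94"

```text
time: 16.58
tool_pos: [0.5184, -0.0321, 0.0301]
ee_rot: [-3.141, -0.785, 1.575]
wrist_force: [0.5, 0.4, 0.2]
width: 0.0924
finger_force: 0.0
```

Emit:
servo_tool --pt "0.25 0 -0.25 0 0 0 94" --pt "0.5 0 -0.5 0 0 0 94" --pt "0.75 0 -0.75 0 0 0 94"

```text
time: 16.83
tool_pos: [0.5179, -0.0318, 0.1369]
ee_rot: [-3.139, -0.787, 1.573]
wrist_force: [0.3, -0.1, 1.1]
width: 0.0938
finger_force: 0.0
```

Emit:
servo_tool --pt "0 0 0 0 -0.08 0 94" --pt "0 0 0 0 -0.16 0 94" --pt "0 0 0 0 -0.24 0 94" --pt "0 0 0 0 -0.32 0 94" --pt "0 0 0 0 -0.4 0 94" --pt "0 0 0 0 -0.48 0 94" --pt "0 0 0 0 -0.5 0 94" --pt "0 0 0 0 -0.5 0 94" --pt "0 0 0 0 -0.5 0 94"

```text
time: 17.58
tool_pos: [0.5183, -0.0313, 0.1363]
ee_rot: [-3.141, -0.001, 1.577]
wrist_force: [0.9, -0.1, 0.8]
width: 0.0939
finger_force: 0.0
```

Run:
```python
from h import *
o=st();im=robot.snapshot('wrist');cv2.imwrite('pics/w4raw.png',im[:,:,::-1]);np.save('o4.npy',o,allow_pickle=True)
cv2.imwrite('pics/w4.png',cv2.resize(im[0:300,120:520,::-1],(800,600)))
```

```text
17.58 [ 0.5183 -0.0313  0.1363] [-3.141e+00 -1.000e-03  1.577e+00] q [-1.70e-01  5.20e-02  1.58e+00  1.00e-03  1.51e+00 -1.77e-01] w 0.0939 F [ 0.9 -0.1  0.8] 0.0
```

View pics/w4.png

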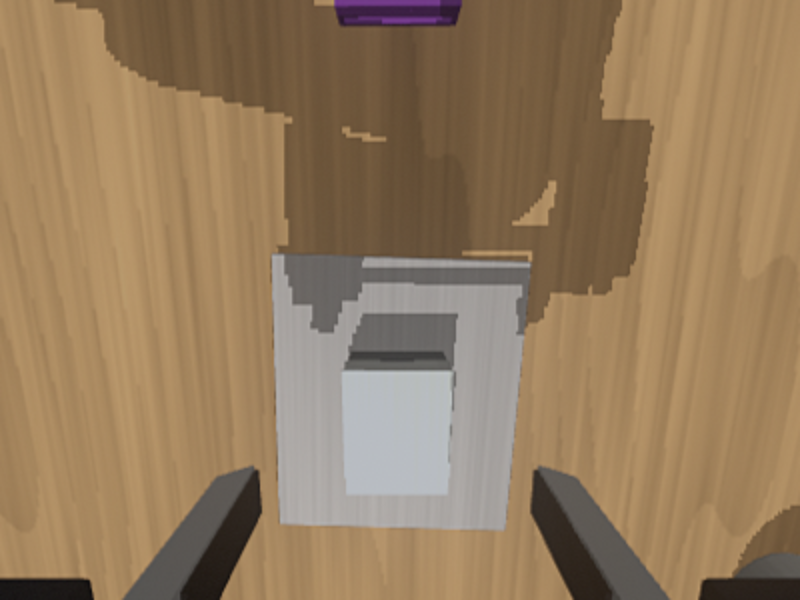

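Large mould is upside down on the plate, base up, corners about (343,371)–(449,494); the plate spans (273,254)–(505,529).

Run:
```python
from h import *
np.set_printoptions(precision=4,suppress=True)
o=np.load('o4.npy',allow_pickle=True).item();f=lambda a:np.array(a)/2.+[120,0]
P=ray('wrist',f([(273,254),(530,262),(505,529),(281,522)]),.008,o);print(P,P.mean(0))
P=ray('wrist',f([(343,371),(453,371),(449,494),(347,494)]),.054,o);print(P,P.mean(0))
for e in (P[1]-P[0],P[2]-P[3],P[2]-P[1],P[3]-P[0]): print(np.degrees(np.arctan2(e[1],e[0])),np.linalg.norm(e))
```

```text
[[ 0.4573  0.0446  0.008 ]
 [ 0.5852  0.0418  0.008 ]
 [ 0.5822 -0.1069  0.008 ]
 [ 0.4539 -0.1035  0.008 ]] [ 0.5196 -0.031   0.008 ]
[[ 0.4952 -0.0038  0.054 ]
 [ 0.544  -0.0034  0.054 ]
 [ 0.5443 -0.0632  0.054 ]
 [ 0.496  -0.0635  0.054 ]] [ 0.5199 -0.0335  0.054 ]
0.46352015007781866 0.04876342485901997
0.46041000978459923 0.048327259329793655
-89.66479170240007 0.05975081129266967
-89.24653611527297 0.05974880318574603
```

Emit:
servo_tool --pt "0.26 0 -0.1 0 0 0 94" --pt "0.53 0 -0.2 0 0 0 94" --pt "0.79 0 -0.3 0 0 0 94"

```text
time: 17.88
tool_pos: [0.5179, 0.0461, 0.1658]
ee_rot: [-3.14, -0.001, 1.572]
wrist_force: [-0.3, 0.0, 0.5]
width: 0.0944
finger_force: 0.0
```

Emit:
servo_tool --pt "0.26 0 0 0 0 0 94" --pt "0.53 0 0 0 0 0 94" --pt "0.79 0 0 0 0 0 94"

```text
time: 18.13
tool_pos: [0.5181, 0.1256, 0.1661]
ee_rot: [-3.141, -0.001, 1.573]
wrist_force: [-0.0, -0.1, 0.3]
width: 0.0943
finger_force: 0.0
```

Emit:
servo_tool --pt "0.26 0 0 0 0 0 94" --pt "0.53 0 0 0 0 0 94" --pt "0.79 0 0 0 0 0 94"

```text
time: 18.38
tool_pos: [0.5177, 0.2047, 0.1656]
ee_rot: [-3.14, -0.0, 1.573]
wrist_force: [0.4, -0.5, -0.1]
width: 0.0944
finger_force: 0.0
```

Emit:
servo_tool --pt "0.26 0 0 0 0 0 94" --pt "0.53 0 0 0 0 0 94" --pt "0.79 0 0 0 0 0 94" --pt "0.79 0 0 0 0 0 94" --pt "0.79 0 0 0 0 0 94"

```text
time: 18.8
tool_pos: [0.5173, 0.2833, 0.1653]
ee_rot: [-3.14, 0.001, 1.575]
wrist_force: [-0.9, 0.2, -0.7]
width: 0.0936
finger_force: 0.0
```

Run:
```python
from h import *
o=st();im=robot.snapshot('wrist');cv2.imwrite('pics/w5raw.png',im[:,:,::-1]);np.save('o5.npy',o,allow_pickle=True)
print(robot.find_in('small_lid_mid','wrist'))
cv2.imwrite('pics/w5.png',cv2.resize(im[50:300,160:480,::-1],(768,600)))
```

```text
18.8 [0.5173 0.2833 0.1653] [-3.140e+00  1.000e-03  1.575e+00] q [ 0.405  0.194  1.364 -0.     1.586  0.4  ] w 0.0936 F [-0.9  0.2 -0.7] 0.0
[{'extent': [322.7, 199.4, 53.6, 63.9], 'conf': 0.76}, {'extent': [317.2, 287.9, 42.8, 38.8], 'conf': 0.59}]
```

View pics/w5.png

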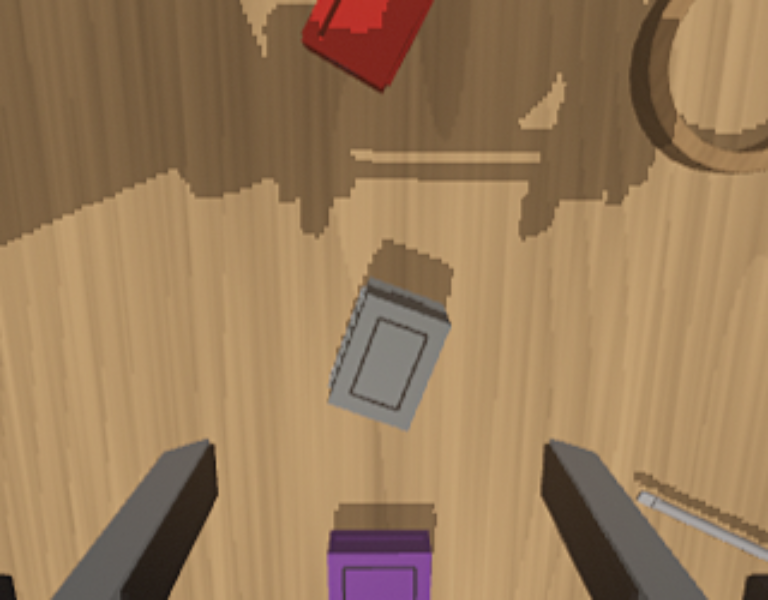

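Small mould's lid has its corners at about (367,290), (450,322), (408,430) and (328,402), so its long axis leans roughly 20° off the jaws. The purple lid is below it and the red base above.

Run:
```python
from h import *
np.set_printoptions(precision=4,suppress=True)
o=np.load('o5.npy',allow_pickle=True).item();f=lambda a:np.array(a)/2.4+[160,50]
P=ray('wrist',f([(367,291),(450,323),(408,430),(328,402)]),.046,o);print(P,P.mean(0))
for e in (P[1]-P[0],P[2]-P[3],P[1]-P[2],P[0]-P[3]): print(np.degrees(np.arctan2(e[1],e[0])),np.linalg.norm(e))
```

```text
[[0.5125 0.3168 0.046 ]
 [0.5478 0.3033 0.046 ]
 [0.5308 0.2543 0.046 ]
 [0.4954 0.2673 0.046 ]] [0.5216 0.2854 0.046 ]
-20.9471162192789 0.037773021601923876
-20.14078783416921 0.03776822636449145
70.95142059585409 0.0518199063243911
70.94148541011657 0.05235139604268776
```

Emit:
servo_tool --pt "0.01 0.04 0 0 0 0.08 94" --pt "0.01 0.04 0 0 0 0.16 94" --pt "0.01 0.04 0 0 0 0.22 94" --pt "0.01 0.04 0 0 0 0.22 94"

```text
time: 19.23
tool_pos: [0.5215, 0.283, 0.1662]
ee_rot: [-3.142, 0.0, 1.226]
wrist_force: [-0.5, -0.1, 0.1]
width: 0.0935
finger_force: 0.0
```

Emit:
servo_tool --pt "0 0 0 0 -0.08 0 94" --pt "0 0 0 0 -0.16 0 94" --pt "0 0 0 0 -0.24 0 94" --pt "0 0 0 0 -0.32 0 94" --pt "0 0 0 0 -0.4 0 94" --pt "0 0 0 0 -0.48 0 94" --pt "0 0 0 0 -0.5 0 94"

```text
time: 19.82
tool_pos: [0.5206, 0.2853, 0.1612]
ee_rot: [-3.132, 0.795, 1.24]
wrist_force: [0.3, 0.1, -1.6]
width: 0.0936
finger_force: 0.0
```

Emit:
servo_tool --pt "0.2 0 0.2 0 0 0 94" --pt "0.4 0 0.4 0 0 0 94" --pt "0.6 0 0.6 0 0 0 94" --pt "0.6 0 0.6 0 0 0 94" --pt "0.6 0 0.6 0 0 0 94" --pt "0.6 0 0.6 0 0 0 94"

```text
time: 20.32
tool_pos: [0.5217, 0.2843, 0.0836]
ee_rot: [3.14, 0.783, 1.228]
wrist_force: [-0.1, -1.0, -0.1]
width: 0.0941
finger_force: 0.0
```

Run:
```python
from h import *
np.set_printoptions(precision=4,suppress=True)
o=st();im=robot.snapshot('wrist')
t=R.from_euler('xyz',o['ee_rot']).as_matrix();print(o['tool_pos']-.002*t[:,2]);print(t)
cv2.imwrite('pics/w6.png',cv2.resize(im[50:300,160:480,::-1],(768,600)))
```

```text
20.32 [0.5217 0.2843 0.0836] [3.14  0.783 1.228] q [ 0.628  0.735  0.968 -0.474  2.075  0.877] w 0.0941 F [-0.1 -1.  -0.1] 0.0
[0.5222 0.2856 0.085 ]
[[ 0.2383  0.9422 -0.2357]
 [ 0.6673 -0.3352 -0.6651]
 [-0.7056  0.0012 -0.7086]]
```

View pics/w6.png

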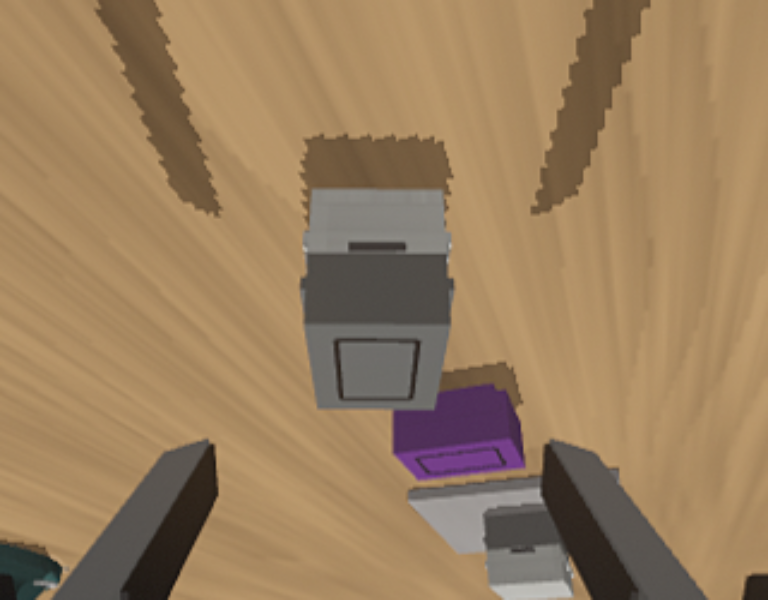

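Jaws are centred on the small mould (377 against the jaws' midpoint at 380) and in line with it, base and lid both clear of the purple lid. I'll go down and grip.

Emit:
servo_tool --pt "0.15 0 0.15 0 0 0 94" --pt "0.3 0 0.3 0 0 0 94" --pt "0.43 0 0.43 0 0 0 94" --pt "0.43 0 0.43 0 0 0 94" --pt "0.43 0 0.43 0 0 0 94"

```text
time: 20.78
tool_pos: [0.521, 0.2847, 0.021]
ee_rot: [-3.141, 0.786, 1.23]
wrist_force: [-1.0, -0.5, 0.6]
width: 0.094
finger_force: 0.0
```

Emit:
servo_tool --pt "0 0 0 0 0 0 30" --pt "0 0 0 0 0 0 30" --pt "0 0 0 0 0 0 30" --pt "0 0 0 0 0 0 30" --pt "0 0 0 0 0 0 30" --pt "0 0 0 0 0 0 30" --pt "0 0 0 0 0 0 30" --pt "0 0 0 0 0 0 30" --pt "0 0 0 0 0 0 30"

```text
time: 21.53
tool_pos: [0.521, 0.2848, 0.0205]
ee_rot: [3.141, 0.786, 1.23]
wrist_force: [0.4, -0.6, 0.2]
width: 0.0416
finger_force: 30.0
```

Run:
```python
from h import *
o=st()
t=R.from_euler('xyz',o['ee_rot']).as_matrix();print(o['tool_pos']-.002*t[:,2],np.degrees(np.arcsin(t[2,0])))
```

```text
21.53 [0.521  0.2848 0.0205] [3.141 0.786 1.23 ] q [ 0.63   0.792  1.008 -0.453  1.991  0.924] w 0.0416 F [ 0.4 -0.6  0.2] 29.971058517694473
[0.52145441 0.28612406 0.02194348] -45.01202357143367
```

Emit:
servo_tool --pt "-0.15 0 -0.15 0 0 0 30" --pt "-0.3 0 -0.3 0 0 0 30" --pt "-0.35 0 -0.35 0 0 0 30" --pt "-0.35 0 -0.35 0 0 0 30"

```text
time: 21.87
tool_pos: [0.5221, 0.2857, 0.0721]
ee_rot: [3.137, 0.781, 1.227]
wrist_force: [0.2, -0.3, -1.4]
width: 0.0418
finger_force: 30.0
```

Emit:
servo_tool --pt "0 0 0 0 0.08 0 30" --pt "0 0 0 0 0.16 0 30" --pt "0 0 0 0 0.24 0 30" --pt "0 0 0 0 0.32 0 30" --pt "0 0 0 0 0.4 0 30" --pt "0 0 0 0 0.48 0 30" --pt "0 0 0 0 0.5 0 30" --pt "0 0 0 0 0.5 0 30"

```text
time: 22.53
tool_pos: [0.5193, 0.2822, 0.069]
ee_rot: [-3.14, 0.002, 1.227]
wrist_force: [-0.7, 0.8, -1.6]
width: 0.0418
finger_force: 30.0
```

Emit:
servo_tool --pt "0 0 0 0 0.08 0 30" --pt "0 0 0 0 0.16 0 30" --pt "0 0 0 0 0.24 0 30" --pt "0 0 0 0 0.32 0 30" --pt "0 0 0 0 0.4 0 30" --pt "0 0 0 0 0.48 0 30" --pt "0 0 0 0 0.5 0 30" --pt "0 0 0 0 0.5 0 30" --pt "0 0 0 0 0.5 0 30" --pt "0 0 0 0 0.5 0 30"

```text
time: 23.37
tool_pos: [0.5215, 0.2854, 0.0702]
ee_rot: [3.141, -0.784, 1.232]
wrist_force: [1.0, 0.0, -2.2]
width: 0.0417
finger_force: 30.0
```

Run:
```python
from h import *
o=st()
t=R.from_euler('xyz',o['ee_rot']).as_matrix();print(o['tool_pos']-.002*t[:,2],np.degrees(np.arcsin(t[2,0])))
```

```text
23.37 [0.5215 0.2854 0.0702] [ 3.141 -0.784  1.232] q [ 0.015  0.061  1.926  0.879  1.035 -0.071] w 0.0417 F [ 1.   0.  -2.2] 29.969560503959656
[0.52101373 0.28408292 0.07162922] 44.925549574928766
```

Emit:
servo_tool --pt "-0.15 0 0.15 0 0 0 30" --pt "-0.28 0 0.28 0 0 0 30" --pt "-0.3 0 0.3 0 0 0 30" --pt "-0.3 0 0.3 0 0 0 30" --pt "-0.3 0 0.3 0 0 0 30" --pt "-0.3 0 0.3 0 0 0 30"

```text
time: 23.87
tool_pos: [0.5217, 0.2854, 0.029]
ee_rot: [3.139, -0.786, 1.233]
wrist_force: [0.3, -0.8, -1.1]
width: 0.0419
finger_force: 30.0
```

Emit:
servo_tool --pt "-0.006 0 0.006 0 0 0 30" --pt "-0.006 0 0.006 0 0 0 30" --pt "-0.006 0 0.006 0 0 0 30"

```text
time: 24.12
tool_pos: [0.5212, 0.2849, 0.0273]
ee_rot: [3.14, -0.786, 1.231]
wrist_force: [-0.2, -0.5, -1.3]
width: 0.0419
finger_force: 30.0
```

Emit:
servo_tool --pt "-0.009 0 0.009 0 0 0 30" --pt "-0.009 0 0.009 0 0 0 30" --pt "-0.009 0 0.009 0 0 0 30"

```text
time: 24.37
tool_pos: [0.5214, 0.285, 0.0263]
ee_rot: [3.141, -0.786, 1.23]
wrist_force: [-1.2, -0.0, 1.9]
width: 0.0418
finger_force: 30.0
```

Emit:
servo_tool --pt "-0.007 0 0.007 0 0 0 30" --pt "-0.007 0 0.007 0 0 0 30" --pt "-0.007 0 0.007 0 0 0 30"

```text
time: 24.62
tool_pos: [0.5215, 0.2853, 0.0263]
ee_rot: [3.141, -0.788, 1.231]
wrist_force: [-2.7, -2.5, 7.9]
width: 0.0414
finger_force: 30.0
```

Emit:
servo_tool --pt "0 0 0 0 0 0 94" --pt "0 0 0 0 0 0 94" --pt "0 0 0 0 0 0 94" --pt "0 0 0 0 0 0 94" --pt "0 0 0 0 0 0 94" --pt "0 0 0 0 0 0 94" --pt "0 0 0 0 0 0 94" --pt "0 0 0 0 0 0 94"

```text
time: 25.28
tool_pos: [0.5209, 0.2848, 0.0244]
ee_rot: [-3.141, -0.785, 1.23]
wrist_force: [0.5, 0.2, 0.0]
width: 0.0912
finger_force: 0.0
```

Emit:
servo_tool --pt "0 0 0 0 -0.08 0 94" --pt "0 0 0 0 -0.16 0 94" --pt "0 0 0 0 -0.24 0 94" --pt "0 0 0 0 -0.32 0 94" --pt "0 0 0 0 -0.4 0 94" --pt "0 0 0 0 -0.48 0 94" --pt "0 0 0 0 -0.5 0 94" --pt "0 0 0 0 -0.5 0 94"

```text
time: 25.95
tool_pos: [0.5216, 0.2877, 0.0248]
ee_rot: [3.141, -0.0, 1.234]
wrist_force: [-0.0, 1.2, 0.3]
width: 0.0942
finger_force: 0.0
```

Emit:
servo_tool --pt "-0.02 0 0 0 -0.08 0 94" --pt "-0.02 0 0 0 -0.16 0 94" --pt "-0.02 0 0 0 -0.24 0 94" --pt "-0.02 0 0 0 -0.32 0 94" --pt "-0.02 0 0 0 -0.4 0 94" --pt "-0.02 0 0 0 -0.48 0 94" --pt "-0.02 0 0 0 -0.5 0 94" --pt "-0.02 0 0 0 -0.5 0 94" --pt "-0.02 0 0 0 -0.5 0 94" --pt "-0.02 0 0 0 -0.5 0 94"

```text
time: 26.78
tool_pos: [0.5206, 0.2821, 0.0253]
ee_rot: [3.141, 0.783, 1.229]
wrist_force: [-0.2, -0.5, 0.6]
width: 0.0941
finger_force: 0.0
```

Run:
```python
from h import *
o=st()
t=R.from_euler('xyz',o['ee_rot']).as_matrix();print(o['tool_pos']-.002*t[:,2],np.degrees(np.arcsin(t[2,0])))
im=robot.snapshot('wrist');cv2.imwrite('pics/w7raw.png',im[:,:,::-1])
for n in ('small_mid','small_lid_mid'):print(n,robot.find_in(n,'wrist'))
print(proj('wrist',[[.521,.284,.026]]))
```

```text
26.78 [0.5206 0.2821 0.0253] [3.141 0.783 1.229] q [ 0.627  0.782  1.014 -0.453  1.992  0.921] w 0.0941 F [-0.2 -0.5  0.6] 0.0
[0.52108134 0.28347056 0.02667888] -44.8845109160901
small_mid [{'extent': [317.6, 252.2, 75.5, 95.5], 'conf': 0.95}, {'extent': [96.7, 69.8, 193.4, 139.6], 'conf': 0.7}]
small_lid_mid [{'extent': [317.5, 303.1, 63.3, 11.0], 'conf': 0.82}, {'extent': [368.1, 280.6, 32.4, 41.6], 'conf': 0.63}]
[[316.73587116 255.37318941]]
```

Emit:
servo_tool --pt "0 0 0 0 0 0 30" --pt "0 0 0 0 0 0 30" --pt "0 0 0 0 0 0 30" --pt "0 0 0 0 0 0 30" --pt "0 0 0 0 0 0 30" --pt "0 0 0 0 0 0 30" --pt "0 0 0 0 0 0 30" --pt "0 0 0 0 0 0 30" --pt "0 0 0 0 0 0 30"

```text
time: 27.68
tool_pos: [0.5203, 0.2829, 0.0244]
ee_rot: [3.142, 0.786, 1.23]
wrist_force: [-0.3, -1.5, 0.1]
width: 0.0416
finger_force: 30.0
```

Emit:
servo_tool --pt "-0.15 0 -0.15 0 0 0 30" --pt "-0.3 0 -0.3 0 0 0 30" --pt "-0.5 0 -0.5 0 0 0 30" --pt "-0.7 0 -0.7 0 0 0 30" --pt "-0.7 0 -0.7 0 0 0 30"

```text
time: 28.1
tool_pos: [0.5222, 0.2842, 0.1296]
ee_rot: [3.132, 0.777, 1.222]
wrist_force: [0.7, -0.2, 0.7]
width: 0.042
finger_force: 30.0
```

Emit:
servo_tool --pt "0 0 0 0 0.08 0 30" --pt "0 0 0 0 0.16 0 30" --pt "0 0 0 0 0.24 0 30" --pt "0 0 0 0 0.32 0 30" --pt "0 0 0 0 0.4 0 30" --pt "0 0 0 0 0.48 0 30" --pt "0 0 0 0 0.5 0 30" --pt "0 0 0 0 0.5 0 30"

```text
time: 28.77
tool_pos: [0.519, 0.2805, 0.1227]
ee_rot: [-3.14, 0.001, 1.227]
wrist_force: [-0.4, -0.9, -2.1]
width: 0.0419
finger_force: 30.0
```

Emit:
servo_tool --pt "0 0 0 0 0 -0.08 30" --pt "0 0 0 0 0 -0.16 30" --pt "0 0 0 0 0 -0.222 30" --pt "0 0 0 0 0 -0.222 30" --pt "0 0 0 0 0 -0.222 30" --pt "0 0 0 0 0 -0.222 30"

```text
time: 29.27
tool_pos: [0.52, 0.2833, 0.1225]
ee_rot: [-3.14, 0.001, 1.577]
wrist_force: [-0.3, 0.2, -2.2]
width: 0.0415
finger_force: 30.0
```

Run:
```python
from h import *
st()
```

```text
29.27 [0.52   0.2833 0.1225] [-3.140e+00  1.000e-03  1.577e+00] q [ 0.403  0.221  1.418 -0.     1.504  0.397] w 0.0415 F [-0.3  0.2 -2.2] 29.999101012945175
```

Emit:
servo_tool --pt "-0.2 0 0 0 0 0 30" --pt "-0.4 0 0 0 0 0 30" --pt "-0.6 0 0 0 0 0 30" --pt "-0.79 -0.006 0 0 0 0 30"

```text
time: 29.6
tool_pos: [0.5202, 0.2034, 0.1231]
ee_rot: [-3.141, 0.001, 1.578]
wrist_force: [0.2, -0.2, -2.7]
width: 0.0417
finger_force: 30.0
```

Emit:
servo_tool --pt "-0.2 0 0 0 0 0 30" --pt "-0.4 0 0 0 0 0 30" --pt "-0.6 0 0 0 0 0 30" --pt "-0.79 -0.006 0 0 0 0 30"

```text
time: 29.93
tool_pos: [0.5204, 0.1241, 0.1233]
ee_rot: [-3.141, 0.0, 1.577]
wrist_force: [0.1, 0.4, -1.2]
width: 0.0417
finger_force: 30.0
```

Emit:
servo_tool --pt "-0.2 0 0 0 0 0 30" --pt "-0.4 0 0 0 0 0 30" --pt "-0.6 0 0 0 0 0 30" --pt "-0.79 -0.006 0 0 0 0 30"

```text
time: 30.27
tool_pos: [0.5204, 0.045, 0.1234]
ee_rot: [-3.141, 0.0, 1.577]
wrist_force: [-0.1, -0.6, -2.0]
width: 0.0417
finger_force: 30.0
```

Emit:
servo_tool --pt "-0.2 0 0 0 0 0 30" --pt "-0.4 0 0 0 0 0 30" --pt "-0.6 0 0 0 0 0 30" --pt "-0.79 -0.006 0 0 0 0 30" --pt "-0.79 -0.006 0 0 0 0 30"

```text
time: 30.68
tool_pos: [0.5205, -0.036, 0.1234]
ee_rot: [-3.141, 0.002, 1.574]
wrist_force: [-0.3, -0.9, -2.2]
width: 0.0419
finger_force: 30.0
```

Emit:
servo_tool --pt "0 0 0 0 0.08 0 30" --pt "0 0 0 0 0.16 0 30" --pt "0 0 0 0 0.24 0 30" --pt "0 0 0 0 0.32 0 30" --pt "0 0 0 0 0.4 0 30" --pt "0 0 0 0 0.48 0 30" --pt "0 0 0 0 0.5 0 30" --pt "0 0 0 0 0.5 0 30" --pt "0 0 0 0 0.5 0 30" --pt "0 0 0 0 0.5 0 30" --pt "0 0 0 0 0.5 0 30"

```text
time: 31.6
tool_pos: [0.5209, -0.032, 0.1248]
ee_rot: [3.139, -0.783, 1.583]
wrist_force: [0.4, -0.2, -0.1]
width: 0.0416
finger_force: 30.0
```

Run:
```python
from h import *
o=st()
t=R.from_euler('xyz',o['ee_rot']).as_matrix();print(o['tool_pos']-.002*t[:,2],np.degrees(np.arcsin(t[2,0])))
```

```text
31.6 [ 0.5209 -0.032   0.1248] [ 3.139 -0.783  1.583] q [-0.569  0.283  1.54   0.647  1.768 -0.599] w 0.0416 F [ 0.4 -0.2 -0.1] 29.998846650123596
[ 0.52086274 -0.03337993  0.1262184 ] 44.84440060522854
```

Emit:
servo_tool --pt "-0.15 -0.01 0.15 0 0 0 30" --pt "-0.25 -0.01 0.25 0 0 0 30" --pt "-0.31 -0.01 0.31 0 0 0 30" --pt "-0.31 -0.01 0.31 0 0 0 30" --pt "-0.31 -0.01 0.31 0 0 0 30" --pt "-0.31 -0.01 0.31 0 0 0 30" --pt "-0.31 -0.01 0.31 0 0 0 30" --pt "-0.31 -0.01 0.31 0 0 0 30"

```text
time: 32.27
tool_pos: [0.5197, -0.0333, 0.0803]
ee_rot: [3.14, -0.785, 1.58]
wrist_force: [0.3, 0.4, -1.9]
width: 0.0419
finger_force: 30.0
```

Run:
```python
from h import *
o=st()
t=R.from_euler('xyz',o['ee_rot']).as_matrix();print(o['tool_pos']-.002*t[:,2],np.degrees(np.arcsin(t[2,0])))
```

```text
32.27 [ 0.5197 -0.0333  0.0803] [ 3.14  -0.785  1.58 ] q [-0.573  0.331  1.578  0.639  1.702 -0.652] w 0.0419 F [ 0.3  0.4 -1.9] 29.99901831150055
[ 0.51975543 -0.03469954  0.08173334] 44.955683213177196
```

Emit:
servo_tool --pt "-0.006 0 0.022 0 0 0 30" --pt "-0.006 0 0.022 0 0 0 30" --pt "-0.006 0 0.022 0 0 0 30"

```text
time: 32.52
tool_pos: [0.5193, -0.0319, 0.0777]
ee_rot: [-3.141, -0.785, 1.579]
wrist_force: [0.1, 0.5, -2.9]
width: 0.0419
finger_force: 30.0
```

Emit:
servo_tool --pt "-0.008 0 0.008 0 0 0 30" --pt "-0.008 0 0.008 0 0 0 30" --pt "-0.008 0 0.008 0 0 0 30"

```text
time: 32.77
tool_pos: [0.5195, -0.0319, 0.0773]
ee_rot: [3.141, -0.786, 1.579]
wrist_force: [-0.8, -1.3, 1.8]
width: 0.0417
finger_force: 30.0
```

Emit:
servo_tool --pt "0 0 0 0 0 0 94" --pt "0 0 0 0 0 0 94" --pt "0 0 0 0 0 0 94" --pt "0 0 0 0 0 0 94" --pt "0 0 0 0 0 0 94" --pt "0 0 0 0 0 0 94" --pt "0 0 0 0 0 0 94" --pt "0 0 0 0 0 0 94"

```text
time: 33.43
tool_pos: [0.5194, -0.0319, 0.0766]
ee_rot: [-3.142, -0.785, 1.579]
wrist_force: [-0.2, 0.5, 0.3]
width: 0.0913
finger_force: 0.0
```

Emit:
servo_tool --pt "0.2 0 -0.2 0 0 0 94" --pt "0.45 0 -0.45 0 0 0 94" --pt "0.75 0 -0.75 0 0 0 94"

```text
time: 33.68
tool_pos: [0.5182, -0.0313, 0.1811]
ee_rot: [-3.134, -0.788, 1.573]
wrist_force: [1.3, -1.0, -0.1]
width: 0.0939
finger_force: 0.0
```

Emit:
servo_tool --pt "0 0 0 0 -0.08 0 94" --pt "0 0 0 0 -0.16 0 94" --pt "0 0 0 0 -0.24 0 94" --pt "0 0 0 0 -0.32 0 94" --pt "0 0 0 0 -0.4 0 94" --pt "0 0 0 0 -0.48 0 94" --pt "0 0 0 0 -0.5 0 94" --pt "0 0 0 0 -0.5 0 94" --pt "0 0 0 0 -0.5 0 94"

```text
time: 34.43
tool_pos: [0.5192, -0.0311, 0.1819]
ee_rot: [-3.141, -0.001, 1.58]
wrist_force: [0.0, -0.4, 0.1]
width: 0.0937
finger_force: 0.0
```

Run:
```python
from h import *
np.set_printoptions(precision=4,suppress=True)
o=st();im=robot.snapshot('wrist');cv2.imwrite('pics/w8raw.png',im[:,:,::-1])
for n in ('small_mid','large_mid','small_lid_mid','large_lid_mid','plate_top'):print(n,robot.find_in(n,'wrist')[:2])
s=im.min(2).astype(float)
def rect(cx,cy,w,l,z,yaw=0.008):
    c=np.array([(-w,l),(w,l),(w,-l),(-w,-l)])/2;r=np.array([[np.cos(yaw),-np.sin(yaw)],[np.sin(yaw),np.cos(yaw)]])
    return proj('wrist',np.c_[c@r.T+[cx,cy],[z]*4],o)
print('small top',rect(.5195,-.0333,.038,.052,.100));print('large top',rect(.5199,-.0335,.048,.06,.054))
g=cv2.GaussianBlur(im,(3,3),0)
for r in (240,250): print(r,im[r,280:362:2].tolist()[::1] if r==240 else '')
```

```text
34.43 [ 0.5192 -0.0311  0.1819] [-3.141 -0.001  1.58 ] q [-0.169  0.032  1.509  0.001  1.601 -0.179] w 0.0937 F [ 0.  -0.4  0.1] 0.0
small_mid [{'extent': [318.2, 214.9, 43.7, 56.5], 'conf': 0.82}]
large_mid []
small_lid_mid [{'extent': [318.1, 15.4, 50.0, 30.9], 'conf': 0.71}, {'extent': [318.8, 179.8, 37.7, 4.3], 'conf': 0.49}]
large_lid_mid []
plate_top [{'extent': [321.3, 187.0, 112.6, 123.8], 'conf': 0.82}]
small top [[296.2724 189.804 ]
 [338.993  189.9345]
 [337.6148 243.4886]
 [297.2997 243.3746]]
large top [[294.9718 175.4797]
 [341.0664 175.6234]
 [339.5917 229.2439]
 [296.0574 229.1181]]
240 [[174, 170, 168], [179, 174, 171], [175, 171, 169], [176, 171, 168], [173, 169, 166], [177, 174, 171], [177, 174, 171], [177, 172, 169], [176, 172, 169], [183, 187, 192], [184, 188, 193], [183, 187, 193], [183, 187, 192], [183, 187, 193], [183, 187, 192], [183, 187, 193], [183, 187, 193], [183, 187, 192], [183, 187, 192], [183, 187, 192], [183, 187, 192], [183, 187, 192], [183, 187, 192], [183, 187, 193], [183, 187, 191], [183, 187, 192], [183, 187, 193], [183, 187, 191], [184, 188, 193], [180, 180, 182], [169, 166, 162], [174, 169, 166], [175, 171, 168], [173, 169, 166], [170, 165, 163], [167, 162, 159], [165, 161, 158], [171, 167, 164], [166, 162, 158], [166, 163, 159], [165, 161, 158]]
250
```

Run:
```python
from h import *
for c in ('scene','side'):
    im=robot.snapshot(c);a=cv2.imread(f'pics/{c}0.png')[:,:,::-1]
    for n in ('small_mid','small_lid_mid','large_mid','large_lid_mid','release_can','tape','screwdriver'):print(c,n,[(np.round(d['extent']).tolist(),round(d['conf'],2)) for d in robot.find_in(n,c)][:3])
    print('pred mids',proj(c,[[.5195,-.0333,.0885],[.5195,-.0333,.0655],[.5199,-.0335,.0425],[.5199,-.0335,.0195]]).round(0).tolist())
```

```text
scene small_mid [([252.0, 194.0, 26.0, 21.0], 0.87), ([345.0, 153.0, 18.0, 13.0], 0.49)]
scene small_lid_mid [([301.0, 186.0, 22.0, 19.0], 0.84), ([254.0, 204.0, 26.0, 18.0], 0.46)]
scene large_mid [([256.0, 212.0, 34.0, 22.0], 0.71)]
scene large_lid_mid [([257.0, 220.0, 27.0, 14.0], 0.7)]
scene release_can [([303.0, 274.0, 36.0, 50.0], 0.67)]
scene tape [([385.0, 167.0, 30.0, 20.0], 0.9)]
scene screwdriver [([372.0, 213.0, 50.0, 40.0], 0.65)]
pred mids [[254.0, 194.0], [255.0, 202.0], [256.0, 209.0], [256.0, 217.0]]
side small_mid [([329.0, 323.0, 34.0, 31.0], 0.78), ([378.0, 171.0, 17.0, 22.0], 0.49)]
side small_lid_mid [([377.0, 171.0, 17.0, 20.0], 0.64), ([361.0, 237.0, 22.0, 22.0], 0.56)]
side large_mid [([377.0, 189.0, 26.0, 16.0], 0.65), ([312.0, 154.0, 15.0, 25.0], 0.39)]
side large_lid_mid []
side release_can [([314.0, 154.0, 16.0, 29.0], 0.82)]
side tape [([262.0, 298.0, 44.0, 40.0], 0.88)]
side screwdriver [([264.0, 214.0, 32.0, 19.0], 0.86)]
pred mids [[377.0, 173.0], [377.0, 180.0], [376.0, 187.0], [375.0, 194.0]]
```

The network finds all four mould parts in the stack in the right order, and the bystanders are where they were. I'll hand in.

```bash
python3 -c "
from bench import robot
print(robot.close_job())"
```

```text
the job is handed in; nothing more can be done
None
```

The job is handed in after about 35 s of the 72 s allowed: both moulds are upside down with lids underneath, the large one about 2.5 mm off the plate's centre, the small one on top and centred to within about 1 mm with their long sides in line, and nothing else on the bench moved that I could detect.

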